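Load the vial carrier and lift it level

ROBOT

A 6-joint arm with a two-finger parallel gripper is mounted at the origin on a cart in front of the work surface, level with it; the furniture and walls round the work are solid. World frame = base frame: x ahead of the robot, y to its left, z up, the work surface at z = 0. Lengths are in m, angles in rad, forces in N, time in s.
With the tool pointing down it reaches from about 0.325 to 0.9 m from the base axis. Payload 3.5 kg.
Tool frame: the origin (TCP) lies midway between the tips of the shut fingers; the grasp point (between the pads) lies 19 mm behind it; z points along the fingers, y is the direction in which the jaws open and shut (so a half turn about z gives the same grasp; the last joint's range is limited). The gripper opens to 85 mm and grips with 20 to 120 N. Pads are 22 mm wide; open, the fingers measure 114 mm over their backs; the gripper's body (76 mm by 85 mm) begins 54 mm behind the grasp point. The pads swing forward as they close: fully open they stand 13 mm farther back than shut.
Start: joints at [-1.41, 0.276, -0.026, 1.268, 0, 1.467], TCP at [0.163, -0.603, 0.231] pointing down, gripper open.
Joint ranges: [-3.12, 3.12], [-0.85, 1.88], [-1.08, 1.24], [-1.95, 2.15], [-1.57, 1.53], [-3.14, 3.14]. Speed limits (rad/s): [2.57, 2.57, 3.14, 3.14, 3.14, 3.14].

INTERFACE

Orientations are given as a 3x3 rotation matrix whose columns are the frame's x, y, z axes.
In Python, from rig import robot gives the robot as it stands.
- The arm moves only by the tool step_arm, never from a script. Its argument "increments" is a list that holds one entry, the list of rows, each a list of 6 numbers: the shift along the tool's x, y, z each as a share of 5 cm, from -1 to 1, then the turn, a rotation vector about the tool's x, y, z each as a share of pi/2 rad, from -1 to 1. In form: [[[x, y, z, wx, wy, wz], ...]]. A call has 1 to 20 rows; each row shifts and turns the pose as measured when the row begins, along the tool's axes as they then stand; what a row does not reach is not made up. A row lasts 1/8 s, in which the tool goes at most 62.5 mm and 10.7 degrees, less where a joint would pass 70% of its speed; a pose out of reach is approached as far as the arm can. A call with a number of a shift or a turn outside -1 to 1 is refused whole. A call with a gripper value outside its range is refused whole. "fingers" is the opening, from 0 (shut) to 1 (fully open), set as the call begins (left out, the last holds). The fingers move at their own pace and stop on an object; "grip_force" is the grip in N (left out, the last holds). Time passes only in rows, so rows that do not move let the fingers close. It gives the time, the measured TCP pose, the force and the opening at its end, in the units of the state.
- robot.observe(): the state, without advancing time (a new reading comes with each control period).
- robot.camera(name): name is "scene" or "top"; returns a dict with "color" (384x512x3 uint8, red, green, blue), "z_map" (384x512 float32, m along the optical axis (not along the pixel's ray), 0 where there is no reading), "fovy" (degrees; the focal length in pixels is half the picture's height over the tangent of half this angle, whatever the lens; pixels are square), "cx", "cy" (the principal point, pixels), "cam_to_world" (4x4, takes a point from camera to world coordinates). Camera axes: x right, y up, looking along -z (the intrinsics and any distortion apply to the point x, -y, -z); pixel columns grow to the right and rows downward; lengths in m; the calibration is good to about 2 mm. A picture is of the moment at which its call begins.
- robot.finish_job(): hands the job in, once; it reports no verdict.
Trained networks look in a picture, given as the dict that the camera call returned (one of the last four; its "shot" number tells which), for a name from the list of things; names that differ only in an ending like _2 or _b are one class to them, and where a whole thing is asked for, a point or a joint stands for the part that bears it (a point fixed in the world has none). Each returns a list of dicts, best first, with "confidence" (0 to 1); they miss things now and then, are a little off and sometimes report something else, mostly with a low value. They report only what shows in the picture. A call takes as long as a camera call. They do not tell look-alikes from the thing itself.
- robot.find_in(picture, label): "xy" ([column, row] in pixels, amid what is visible of it).
The state is a dict: "time": time; "joints": joint angles; "joint_velocities": joint speeds; "tau": joint torques, N m; "tool_pos": TCP position; "ee_rot": TCP orientation; "wrist_force": force on the tool from outside, world axes, zero at the start; "ft_torque": the same for the moment, N m; "opening": finger opening in m.
Only numpy, scipy, OpenCV 4.12 (cv2) and the standard library are available. Lean on these libraries where they do the work, as an engineer would, in place of code of your own. Each camera call takes 0.05 s, during which the arm holds its last target. There are 200 camera calls.

TASK

Stand the vial that is on the worktop upright in the middle of the empty pedestal of the vial carrier and let go of it. Then take the carrier by its upright grip, lift it about 10 cm off the worktop without tipping it, and finish still holding it there, steady and level, with both vials standing untouched on their pedestals. Leave the beaker and the timer where they are.

Things in the scene. Friction and masses are not known exactly. Their poses are not given: they have to be found in the camera images.
- carrier_grip (a point): the loose vial carrier, about 0.35 kg: an aluminium foot plate 64 x 220 mm (x by y; top 11 mm above the worktop) with a pedestal near each end and, mid-way between them, an upright grey grip, a flat block 14 mm thick along x, 56 mm wide along y and 36 mm high, on a thinner post. The point is the centre of the grip, 100 mm above the carrier's underside (grip spans 82 to 118 mm). Carrier axes: y along the row of the two pedestals, x across it, z up.
- empty_pedestal (a point): centre of the flat grey top of the carrier's empty pedestal: a round head 38 mm in diameter on a narrow stem, its top 36 mm above the carrier's underside, 80 mm from the grip centre along the carrier's +y. No rim: a vial merely stands on it.
- full_pedestal (a point): centre of the top of the other, identical pedestal, 80 mm from the grip centre along the carrier's -y; it carries the loaded vial from the start
- loose_vial_center (a point): screw-cap sample vial, clear round glass body 27 mm in diameter with a black cap 24 mm in diameter, 68 mm tall overall (body up to about 58 mm above its base), about 28 g, standing on the worktop in front of the carrier, in a row with the beaker and the timer. The point is its centre, 34 mm above its base; z is its axis, up.
- loaded_vial_center (a point): screw-cap sample vial, clear round glass body 27 mm in diameter with a black cap 24 mm in diameter, 68 mm tall overall (body up to about 58 mm above its base), about 28 g, the same kind as the other, already standing on the carrier's full pedestal. The point is its centre, 34 mm above its base; z is its axis, up.
- beaker_center (a point): bystander: an empty clear glass beaker, 55 mm in diameter, 71 mm tall, standing on the worktop in the same row. The point is its centre, 35 mm up.
- timer_center (a point): bystander: a flat white bench timer, 68 x 68 x 21 mm, lying on the worktop in the same row. The point is its centre, 10 mm up.
- pc_tower: fixed black computer tower standing to the left of the work, between it and where the arm starts: go round its front, on the robot's side. 400 mm long (its x), 174 mm wide (its y), 400 mm high, with a flat scanner on top up to 430 mm. Origin at the centre of its underside. (A monitor stands behind the carrier, and a tall white cabinet to its right.)
There are look-alikes about, which are no part of the job. What is shaped like the part that bears loose_vial_center but brown or green is not meant.

How it is judged:
On the way:
1. both vials stand freely on their pedestals, the carrier still on the worktop (horizontal distance between loose_vial_center and empty_pedestal below 0.011 m and distance between loose_vial_center and empty_pedestal below 0.04 m and z of loose_vial_center in the frame of empty_pedestal above 0.03 m and angle between each of loose_vial_center, loaded_vial_center's own z axis and vertical below 0.12 rad and contact force between each of loose_vial, loaded_vial and the fingers below 0.2 N and contact force between each of loose_vial, loaded_vial and the arm below 0.2 N and horizontal distance between loaded_vial_center and full_pedestal below 0.011 m and distance between loaded_vial_center and full_pedestal below 0.04 m and z of loaded_vial_center in the frame of full_pedestal above 0.03 m and height (world z) of carrier_grip below 0.106 m and angle between carrier_grip's own z axis and vertical below 0.05 rad), for 0.3 s.
At the end, for the whole second after the job is handed in: carrier held by the fingers alone, underside 60 to 160 mm up, at rest, within 0.10 rad of level; both vials upright (0.12 rad) on their own pedestals within 11 mm of centre, not touched by the robot; beaker and timer moved under 30 mm (horizontal distance between loose_vial_center and empty_pedestal below 0.011 m and distance between loose_vial_center and empty_pedestal below 0.04 m and z of loose_vial_center in the frame of empty_pedestal above 0.03 m and angle between each of loose_vial_center, loaded_vial_center's own z axis and vertical below 0.12 rad and contact force between each of loose_vial, loaded_vial and the fingers below 0.2 N and contact force between each of loose_vial, loaded_vial and the arm below 0.2 N and horizontal distance between loaded_vial_center and full_pedestal below 0.011 m and distance between loaded_vial_center and full_pedestal below 0.04 m and z of loaded_vial_center in the frame of full_pedestal above 0.03 m and height (world z) of carrier_grip between 0.16 and 0.26 m and angle between carrier_grip's own z axis and vertical below 0.1 rad and linear speed of each of carrier, loose_vial, loaded_vial below 0.02 m/s and angular speed of carrier below 0.1 rad/s and contact force between carrier and the fingers above 1 N and contact force between carrier and beaker below 0.1 N and contact force between carrier and timer below 0.1 N and distance of each of beaker_center, timer_center from where it was at the start of the episode below 0.03 m); the arm keeps its last pose, push and grip.
It fails at once if the carrier is tipped by more than 0.25 rad (angle between carrier_grip's own z axis and vertical above 0.25 rad).
It fails at once if a vial falls over or is tipped by more than 0.7 rad (angle between any of loose_vial_center, loaded_vial_center's own z axis and vertical above 0.7 rad).
It fails at once if the beaker or timer is pushed away or knocked over (distance of any of beaker_center, timer_center from where it was at the start of the episode above 0.03 m or angle between beaker_center's own z axis and vertical above 0.5 rad).
It also fails if it takes over 54 s, if anything falls off the work surface, if the arm or the gripper's body presses on something with over 40 N, if the wrist force passes 120 N, or if a joint passes its speed limit or range.

## Working session

There is one attempt and no reset: what is moved stays moved. The work goes in short steps, Python scripts to look and compute and a tool call to move; the robot and the scene stay as the last step left them, time stands still between calls to the robot, and variables do not carry over. Pictures are saved under pics/ and viewed, on a budget of 10 in all, crops included, one or two more only if the job needs it, and the job is handed in when it is done.

Besides the shell and the picture viewer there is one more tool, called after "Call:" as name([rows], argument=value, ...), one row to a line, values as JSON. step_arm: Moves the arm, as the interface text tells. Shift numbers are shares of 5 cm and turn numbers shares of pi/2 rad, none past 1 either way. Its arguments: {"type":"object","properties":{"increments":{"type":"array","items":{"type":"array","items":{"type":"array","items":{"type":"number","minimum":-1,"maximum":1}}}},"fingers":{"type":"number"},"grip_force":{"type":"number"}},"required":["increments"]}

```bash
mkdir -p pics; cat > h.py <<'E'
import numpy as np, cv2
from rig import robot
def w(p,u,v,z=None):
    f=p["color"].shape[0]/2/np.tan(np.radians(p["fovy"])/2)
    d=p["z_map"][int(round(v)),int(round(u))] if z is None else z
    c=np.array([(u-p["cx"])/f*d,-(v-p["cy"])/f*d,-d,1]); return (p["cam_to_world"]@c)[:3]
def onplane(p,u,v,h):
    a=w(p,u,v,1.0); o=p["cam_to_world"][:3,3]; t=(h-o[2])/(a[2]-o[2]); return o+t*(a-o)
def cloud(p):
    f=p["color"].shape[0]/2/np.tan(np.radians(p["fovy"])/2)
    V,U=np.mgrid[:384,:512]; d=p["z_map"]
    c=np.stack([(U-p["cx"])/f*d,-(V-p["cy"])/f*d,-d,np.ones_like(d)],-1)
    return (c@p["cam_to_world"].T)[...,:3]
def save(p,n): cv2.imwrite(n,p["color"][...,::-1])
E
python3 - <<'E'
from h import *
s=robot.observe(); print({k:np.round(v,3).tolist() for k,v in s.items()})
ps=[]
for n in("scene","top"):
    p=robot.camera(n); ps.append(p["color"])
    print(n,p["fovy"],p["cx"],p["cy"],[k for k in p],p["cam_to_world"].round(3).tolist())
    for l in("carrier_grip","empty_pedestal","full_pedestal","loose_vial_center","loaded_vial_center","beaker_center","timer_center","pc_tower"):
        print(l,[(np.round(r["xy"],1).tolist(),round(r["confidence"],2),w(p,*r["xy"]).round(3).tolist()) for r in robot.find_in(p,l)[:4]])
    save(p,f"pics/{n}0.png")
E
```

```text
{'time': 0.0, 'joints': [-1.41, 0.277, -0.028, 1.268, 0.0, 1.467], 'joint_velocities': [0.0, -0.001, -0.001, -0.001, -0.001, -0.0], 'tau': [0.001, -44.551, 29.52, 0.016, -0.0, 0.0], 'tool_pos': [0.163, -0.603, 0.23], 'ee_rot': [[0.965, 0.261, -0.0], [0.261, -0.965, 0.002], [0.0, -0.002, -1.0]], 'wrist_force': [-0.352, -0.424, -0.319], 'ft_torque': [0.023, -0.002, 0.0], 'opening': 0.086}
scene 54.262265434915065 250.79073074427222 187.78110281984254 ['color', 'z_map', 'fovy', 'cx', 'cy', 'cam_to_world', 'shot'] [[-0.89, 0.177, -0.419, 0.179], [-0.455, -0.338, 0.824, 0.633], [0.004, 0.924, 0.381, 0.431], [0.0, 0.0, 0.0, 1.0]]
carrier_grip [([248.8, 209.1], 0.72, [0.565, -0.114, 0.027])]
empty_pedestal [([249.0, 213.1], 0.9, [0.565, -0.115, 0.015])]
full_pedestal [([249.2, 209.5], 0.7, [0.564, -0.113, 0.026])]
loose_vial_center [([329.9, 213.6], 0.78, [0.376, -0.171, 0.033]), ([290.6, 224.6], 0.72, [0.43, -0.052, 0.046]), ([299.6, 210.2], 0.49, [0.436, -0.122, 0.049]), ([271.2, 183.6], 0.49, [0.575, -0.272, 0.037])]
loaded_vial_center [([264.7, 181.7], 0.54, [0.562, -0.2, 0.071])]
beake
[... 219 characters left out ...]
, 'cy', 'cam_to_world', 'shot'] [[-0.011, 0.99, -0.142, 0.365], [-1.0, -0.01, 0.007, -0.078], [0.005, 0.142, 0.99, 1.15], [0.0, 0.0, 0.0, 1.0]]
carrier_grip [([264.8, 172.0], 0.98, [0.565, -0.118, 0.033])]
empty_pedestal [([262.3, 172.4], 0.81, [0.564, -0.111, 0.034])]
full_pedestal [([263.5, 171.3], 0.59, [0.563, -0.114, 0.052])]
loose_vial_center [([334.7, 244.9], 0.65, [0.358, -0.302, 0.066]), ([244.6, 220.9], 0.52, [0.425, -0.06, 0.064]), ([272.9, 214.6], 0.48, [0.441, -0.137, 0.069]), ([295.3, 167.0], 0.29, [0.564, -0.197, 0.106])]
loaded_vial_center []
beaker_center [([217.7, 208.0], 0.65, [0.466, 0.018, 0.002])]
timer_center [([314.7, 209.9], 0.88, [0.457, -0.259, 0.017])]
pc_tower []
```

View pics/scene0.png

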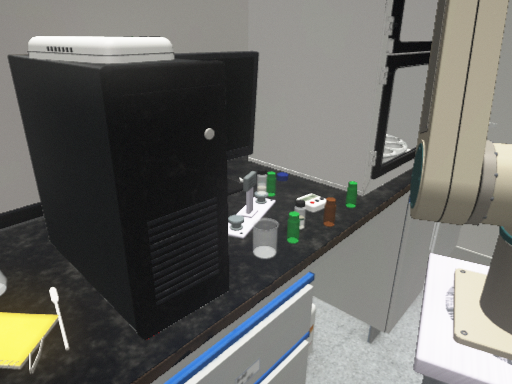

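View pics/top0.png

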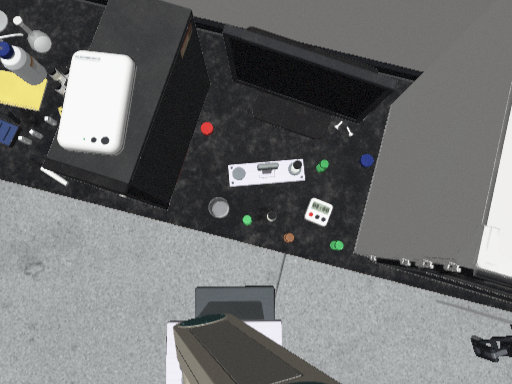

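Candidates for the loose vial (top image): green (247,220), clear with black cap (271,215), brown (289,238), green (337,245) and green (322,165). The loaded vial is at (296,168). By the description I pick (271,215), which is (300,210) in the scene view. I'll check it in a close crop and measure.

```bash
python3 - <<'E'
from h import *
t=robot.camera("top"); s=robot.camera("scene")
a=cv2.resize(t["color"][140:255,200:360],None,fx=5,fy=5,interpolation=3)[:,:800]
b=cv2.resize(s["color"][160:250,220:370],None,fx=3.5,fy=3.5,interpolation=3)
cv2.imwrite("pics/crop1.png",a[...,::-1])
C=cloud(t); 
# tall things near
for y0 in np.arange(-0.75,0.25,0.05):
    m=(t["z_map"]>0)&(C[...,1]>y0)&(C[...,1]<y0+.05)&(C[...,2]>.15)&(C[...,0]>0.25)
    if m.sum(): print("tall",round(y0,2),C[m][:,0].min().round(3),C[m][:,0].max().round(3),C[m][:,2].max().round(2))
S=cloud(s)
for nm,D,p in(("top",C,t),("scene",S,s)):
    P=D[p["z_map"]>0]
    g=P[(abs(P[:,0]-.57)<.06)&(abs(P[:,1]+.118)<.05)&(P[:,2]>.095)&(P[:,2]<.13)]
    print(nm,"grip",len(g),g.mean(0).round(4) if len(g) else "",(g.min(0).round(3),g.max(0).round(3)) if len(g) else "")
    g=P[(abs(P[:,0]-.55)<.07)&(abs(P[:,1]+.12)<.14)&(P[:,2]>.006)&(P[:,2]<.018)]
    r=cv2.minAreaRect((g[:,:2]*1000).astype(np.float32)); print("plate",len(g),r, np.median(g[:,2]))
    for n,c,z in(("emp",(.555,-.04),(.025,.045)),("full",(.565,-.197),(.085,.12)),("loose",(.441,-.137),(.055,.08)),("beaker",(.45,.02),(.06,.08)),("timer",(.455,-.26),(.012,.03))):
        g=P[(np.hypot(P[:,0]-c[0],P[:,1]-c[1])<.04)&(P[:,2]>z[0])&(P[:,2]<z[1])]
        if len(g): print(n,len(g),((g.min(0)+g.max(0))/2).round(4),(g.max(0)-g.min(0)).round(3),g.mean(0).round(4))
E
```

```text
tall -0.6 0.258 0.876 0.39
tall -0.55 0.268 0.891 0.42
tall -0.5 0.282 0.903 0.61
tall -0.45 0.297 0.916 0.65
tall -0.4 0.313 0.93 0.65
tall -0.35 0.675 0.944 0.39
tall -0.3 0.694 0.956 0.39
tall -0.25 0.71 0.97 0.39
tall -0.2 0.73 0.983 0.39
tall -0.15 0.748 0.997 0.39
tall -0.1 0.766 1.009 0.39
tall -0.05 0.785 1.018 0.39
tall 0.0 0.802 0.841 0.4
tall 0.05 0.649 0.858 0.4
tall 0.1 0.496 0.861 0.42
tall 0.15 0.462 0.861 0.43
tall 0.2 0.47 0.86 0.43
top grip 137 [ 0.5676 -0.1223  0.115 ] (array([ 0.561, -0.15 ,  0.095]), array([ 0.577, -0.095,  0.124]))
plate 1158 ((548.735595703125, -121.16915893554688), (277.6884460449219, 131.39231872558594), 88.77511596679688) 0.011454160551435444
emp 138 [ 0.5623 -0.0418  0.0368] [0.035 0.034 0.014] [ 0.5628 -0.0425  0.0364]
full 84 [ 0.572  -0.2019  0.0973] [0.024 0.025 0.024] [ 0.5719 -0.2006  0.101 ]
loose 60 [ 0.441  -0.1342  0.0646] [0.022 0.022 0.018] [ 0.441  -0.1334  0.0679]
beaker 60 [0.4642 0.0116 0.0683] [0.051 0.055 0.016] [0.4621 0.0186 0.0692]
timer 471 [ 0.4566 -0.2639  0.0191] [0.074 0.071 0.013] [ 0.4543 -0.2658  0.0185]
scene grip 148 [ 0.5649 -0.1148  0.1087] (array([ 0.559, -0.15 ,  0.095]), array([ 0.576, -0.093,  0.118]))
plate 712 ((563.9432983398438, -144.3815155029297), (258.22821044921875, 117.9484634399414), 78.36296081542969) 0.010340459150351089
emp 134 [ 0.5628 -0.0419  0.0321] [0.037 0.039 0.009] [ 0.5607 -0.0389  0.034 ]
full 81 [ 0.5717 -0.2007  0.0951] [0.023 0.024 0.019] [ 0.5704 -0.1963  0.0957]
loose 75 [ 0.4399 -0.1337  0.0617] [0.021 0.025 0.013] [ 0.4394 -0.1296  0.0638]
beaker 168 [0.4631 0.0113 0.0655] [0.053 0.056 0.011] [0.4588 0.0149 0.0653]
timer 225 [ 0.4553 -0.264   0.0168] [0.075 0.07  0.009] [ 0.4492 -0.262   0.0169]
```

View pics/crop1.png

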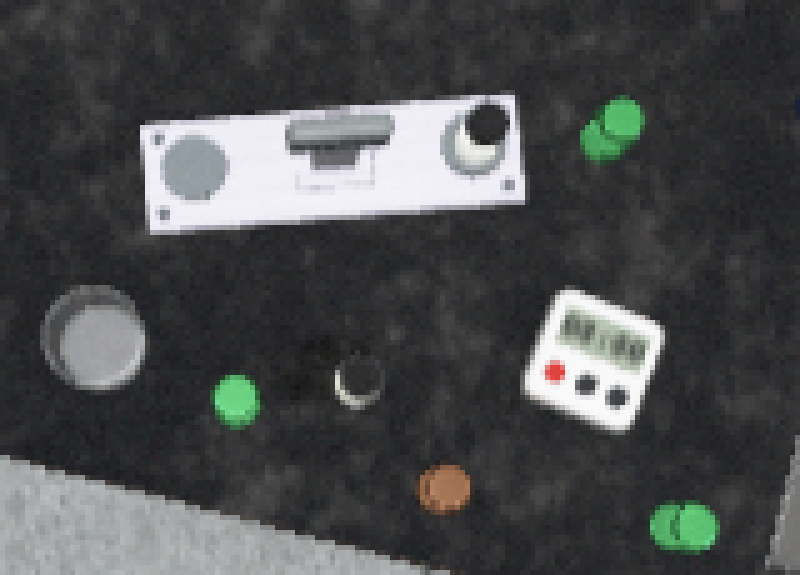

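The crop shows the clear vial with a black cap at crop (358,380), so that is the loose vial, at about (0.440,-0.134). The empty pedestal is at crop (194,167), the grip at (340,130) and the loaded vial at (486,125). The carrier's yaw is about +0.06 rad. I'll plan to go round the cabinet's front first.

```bash
cat > plan.py <<'E'
import sys,json
from h import *
from scipy.spatial.transform import Rotation as R
def plan(wps,yaw,step=.04,turn=.17,verbose=True):
    """wps: world TCP points; yaw: target angle of tool x; prints rounded rows"""
    s=robot.observe(); p=np.array(s["tool_pos"]); r=R.from_matrix(s["ee_rot"]); rows=[]
    T=R.from_matrix(np.array([[np.cos(yaw),np.sin(yaw),0],[np.sin(yaw),-np.cos(yaw),0],[0,0,-1]]))
    def add(d):
        nonlocal p,r
        rv=(r.inv()*T).as_rotvec(); n=np.linalg.norm(rv)
        if n>turn: rv*=turn/n
        row=np.round(np.r_[r.inv().apply(d)/.05,rv/(np.pi/2)],3); rows.append((row+0.).tolist())
        p=p+r.apply(row[:3]*.05); r=r*R.from_rotvec(row[3:]*np.pi/2)
    for w_ in wps:
        w_=np.array(w_); n=max(1,int(np.ceil(np.linalg.norm(w_-p)/step)))
        for i in range(n): add((w_-p)/(n-i))
    while np.linalg.norm((r.inv()*T).as_rotvec())>.01: add(np.zeros(3))
    print(len(rows),json.dumps([rows]).replace(" ",""),p.round(3))
if __name__=="__main__": plan(json.loads(sys.argv[1]),float(sys.argv[2]),float(sys.argv[3]) if len(sys.argv)>3 else .04)
E
python3 plan.py '[[0.2,-0.4,0.23],[0.31,-0.17,0.23]]' 1.63
```

```text
13 [[[0.296,-0.622,0.004,0.0,0.0,-0.108],[0.397,-0.563,0.005,0.0,0.0,-0.108],[0.486,-0.488,0.004,0.0,0.0,-0.108],[0.562,-0.399,0.005,0.0,0.0,-0.108],[0.621,-0.299,0.004,0.0,0.0,-0.108],[0.663,-0.19,0.005,0.0,0.0,-0.108],[0.719,0.114,0.0,0.0,0.0,-0.108],[0.69,0.234,0.0,0.0,0.0,-0.108],[0.641,0.347,0.0,0.0,0.0,-0.006],[0.637,0.353,0.0,0.0,0.0,0.0],[0.637,0.353,0.0,0.0,0.0,0.0],[0.637,0.352,0.0,0.0,0.0,0.0],[0.638,0.353,0.0,0.0,0.0,0.0]]] [ 0.31 -0.17  0.23]
```

Call:
step_arm([
  [[0.3, -0.62, 0, 0, 0, -0.108], [0.4, -0.56, 0, 0, 0, -0.108], [0.49, -0.49, 0, 0, 0, -0.108], [0.56, -0.4, 0, 0, 0, -0.108], [0.62, -0.3, 0, 0, 0, -0.108], [0.66, -0.19, 0, 0, 0, -0.108]],
], fingers=0.7)

```text
time: 1.75
tool_pos: [0.1982, -0.3966, 0.2311]
ee_rot: [[0.255, 0.967, 0.001], [0.967, -0.255, -0.003], [-0.002, 0.002, -1.0]]
wrist_force: [-0.0, 0.3, -0.2]
opening: 0.0599
```

```bash
python3 plan.py '[[0.31,-0.18,0.23],[0.440,-0.134,0.12]]' 1.63
```

```text
12 [[[0.68,0.151,0.002,0.0,0.001,-0.108],[0.645,0.263,0.003,0.001,0.001,-0.094],[0.599,0.355,0.003,0.0,0.0,0.0],[0.599,0.356,0.003,0.0,0.0,0.0],[0.599,0.355,0.003,0.0,0.0,0.0],[0.599,0.356,0.003,0.0,0.0,0.0],[0.598,0.355,0.004,0.0,0.0,0.0],[0.153,0.53,0.44,0.0,0.0,0.0],[0.153,0.53,0.44,0.0,0.0,0.0],[0.153,0.53,0.44,0.0,0.0,0.0],[0.152,0.53,0.44,0.0,0.0,0.0],[0.153,0.531,0.44,0.0,0.0,0.0]]] [ 0.44  -0.134  0.12 ]
```

Call:
step_arm([
  [[0.68, 0.15, 0, 0, 0, -0.108], [0.645, 0.26, 0, 0, 0, -0.094], [0.6, 0.355, 0, 0, 0, 0], [0.6, 0.355, 0, 0, 0, 0], [0.6, 0.355, 0, 0, 0, 0], [0.6, 0.355, 0, 0, 0, 0], [0.6, 0.355, 0, 0, 0, 0], [0.15, 0.53, 0.44, 0, 0, 0], [0.15, 0.53, 0.44, 0, 0, 0], [0.15, 0.53, 0.44, 0, 0, 0], [0.15, 0.53, 0.44, 0, 0, 0], [0.15, 0.53, 0.44, 0, 0, 0], [0, 0, 0, 0, 0, 0]],
])

```text
time: 3.38
tool_pos: [0.4467, -0.123, 0.1221]
ee_rot: [[-0.072, 0.997, 0.011], [0.997, 0.073, -0.011], [-0.012, 0.01, -1.0]]
wrist_force: [-0.9, -1.0, 0.2]
opening: 0.0598
```

```bash
python3 - <<'E'
from h import *
s=robot.camera("scene"); t=robot.camera("top")
a=cv2.resize(s["color"][120:250,220:350],None,fx=4,fy=4,interpolation=3); b=cv2.resize(t["color"][140:250,210:330],(280,520),interpolation=3)
cv2.imwrite("pics/c2.png",np.hstack([a,b])[...,::-1])
E
python3 plan.py '[[0.440,-0.134,0.07],[0.440,-0.134,0.027]]' 1.63 0.03
```

```text
4 [[[-0.09,-0.076,0.536,0.008,0.008,0.008],[-0.098,-0.069,0.536,0.0,0.0,0.0],[0.0,0.0,0.43,0.0,0.0,0.0],[0.0,0.001,0.43,0.0,0.0,0.0]]] [ 0.44  -0.134  0.027]
```

View pics/c2.png

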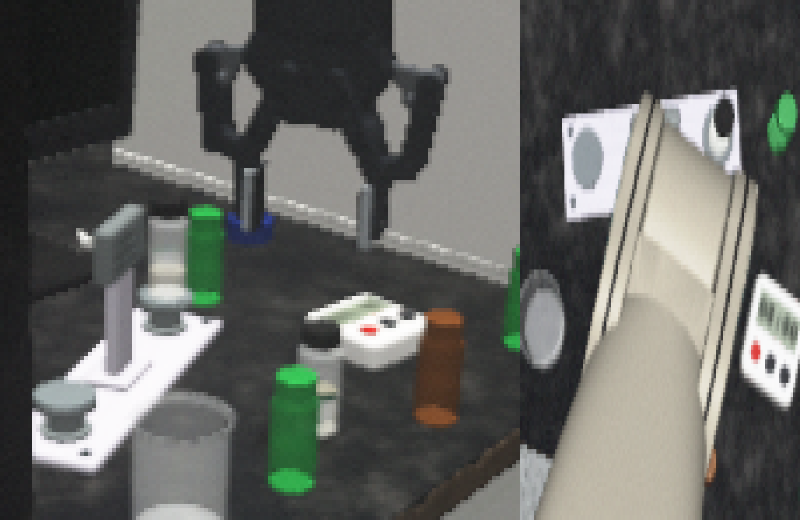

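The picture shows the gripper above the clear vial, crop (321,380), with the fingers at columns 250 and 370 straddling it. The tool is 7 to 11 mm off, so I'll correct that before going down.

Call:
step_arm([
  [[-0.19, -0.145, 0.0, 0.008, 0.008, 0.008], [0, 0, 0.4, 0, 0, 0], [0, 0, 0, 0, 0, 0]],
])

```text
time: 3.85
tool_pos: [0.4385, -0.137, 0.1064]
ee_rot: [[-0.054, 0.999, 0.001], [0.999, 0.054, -0.003], [-0.003, 0.001, -1.0]]
wrist_force: [0.5, -0.1, -0.2]
opening: 0.0598
```

```bash
python3 plan.py '[[0.440,-0.134,0.07],[0.440,-0.134,0.027]]' 1.63 0.02
```

```text
5 [[[0.03,0.016,0.364,0.001,0.002,-0.003],[0.028,0.017,0.364,0.0,0.0,0.0],[0.0,0.0,0.287,0.0,0.0,0.0],[0.0,0.0,0.287,0.0,0.0,0.0],[0.0,0.0,0.286,0.0,0.0,0.0]]] [ 0.44  -0.134  0.027]
```

Call:
step_arm([
  [[0.06, 0.03, 0.36, 0.001, 0.002, -0.003], [0, 0, 0.36, 0, 0, 0], [0, 0, 0.29, 0, 0, 0], [0, 0, 0.29, 0, 0, 0], [0, 0, 0.26, 0, 0, 0], [0, 0, 0, 0, 0, 0]],
])

```text
time: 4.6
tool_pos: [0.4407, -0.1355, 0.026]
ee_rot: [[-0.057, 0.998, 0.002], [0.998, 0.057, -0.001], [-0.001, 0.002, -1.0]]
wrist_force: [0.5, -0.8, -0.3]
opening: 0.0598
```

Call:
step_arm([
  [[0, 0, 0, 0, 0, 0], [0, 0, 0, 0, 0, 0], [0, 0, 0, 0, 0, 0], [0, 0, 0, 0, 0, 0], [0, 0, 0, 0, 0, 0], [0, 0, 0, 0, 0, 0]],
], fingers=0, grip_force=25)

```text
time: 5.35
tool_pos: [0.4423, -0.1362, 0.0275]
ee_rot: [[-0.058, 0.998, 0.006], [0.998, 0.058, -0.002], [-0.002, 0.005, -1.0]]
wrist_force: [-0.7, 1.0, 0.3]
opening: 0.0257
```

Call:
step_arm([
  [[0, 0, -0.2, 0, 0, 0], [0, 0, -0.5, 0, 0, 0], [0, 0, -0.7, 0, 0, 0], [0, 0, -0.7, 0, 0, 0], [0, 0, 0, 0, 0, 0]],
])

```text
time: 5.98
tool_pos: [0.4416, -0.1359, 0.1377]
ee_rot: [[-0.058, 0.998, 0.006], [0.998, 0.058, -0.002], [-0.003, 0.006, -1.0]]
wrist_force: [1.5, -0.7, -0.5]
opening: 0.0257
```

```bash
python3 plan.py '[[0.5625,-0.042,0.14]]' 1.63 0.03
```

```text
6 [[[0.289,0.42,-0.006,0.004,0.002,-0.001],[0.289,0.421,-0.008,0.0,0.0,0.0],[0.289,0.421,-0.008,0.0,0.0,0.0],[0.289,0.421,-0.008,0.0,0.0,0.0],[0.288,0.421,-0.008,0.0,0.0,0.0],[0.289,0.421,-0.007,0.0,0.0,0.0]]] [ 0.563 -0.042  0.14 ]
```

Call:
step_arm([
  [[0.29, 0.42, -0.01, 0.004, 0.002, 0], [0.29, 0.42, -0.01, 0, 0, 0], [0.29, 0.42, -0.01, 0, 0, 0], [0.29, 0.42, -0.01, 0, 0, 0], [0.29, 0.42, -0.01, 0, 0, 0], [0.25, 0.4, 0, 0, 0, 0], [0, 0, 0, 0, 0, 0], [0, 0, 0, 0, 0, 0]],
])

```text
time: 6.98
tool_pos: [0.5594, -0.0404, 0.135]
ee_rot: [[-0.056, 0.998, -0.011], [0.998, 0.056, 0.002], [0.003, -0.011, -1.0]]
wrist_force: [-0.2, -0.9, -0.7]
opening: 0.026
```

```bash
python3 - <<'E'
from h import *
s=robot.observe(); print(s["tool_pos"],s["ee_rot"])
s=robot.camera("scene")
cv2.imwrite("pics/c3.png",cv2.resize(s["color"][140:240,210:330],None,fx=6,fy=6,interpolation=3)[...,::-1])
S=cloud(s); m=s["z_map"]>0
P=S[m]; K=s["color"][m]
g=(np.hypot(P[:,0]-.56,P[:,1]+.04)<.05)
for z in np.arange(.02,.2,.008):
    q=P[g&(P[:,2]>z)&(P[:,2]<z+.008)]
    if len(q): print(round(z,3),len(q),q.min(0).round(3),q.max(0).round(3))
E
```

```text
[ 0.55942359 -0.04038254  0.13504274] [[-0.05602042  0.99836904 -0.01099836]
 [ 0.99842617  0.05604581  0.00201358]
 [ 0.00262671 -0.01086825 -0.99993749]]
0.02 16 [ 0.546 -0.042  0.02 ] [ 0.571 -0.027  0.028]
0.028 118 [ 0.543 -0.061  0.028] [ 0.582 -0.024  0.036]
0.036 13 [ 0.548 -0.056  0.036] [ 0.578 -0.028  0.037]
0.108 36 [ 0.546 -0.043  0.108] [ 0.568 -0.024  0.116]
0.116 41 [ 0.547 -0.043  0.116] [ 0.568 -0.025  0.124]
0.124 39 [ 0.546 -0.042  0.124] [ 0.567 -0.025  0.132]
0.132 51 [ 0.54  -0.045  0.132] [ 0.577 -0.024  0.14 ]
0.14 71 [ 0.534 -0.048  0.14 ] [ 0.577 -0.024  0.148]
0.148 71 [ 0.533 -0.049  0.148] [ 0.575 -0.026  0.156]
0.156 79 [ 0.533 -0.047  0.156] [ 0.575 -0.025  0.164]
0.164 74 [ 0.533 -0.049  0.164] [ 0.575 -0.026  0.172]
0.172 80 [ 0.529 -0.051  0.172] [ 0.578 -0.027  0.18 ]
0.18 83 [ 0.515 -0.055  0.18 ] [ 0.582 -0.027  0.188]
0.188 81 [ 0.512 -0.054  0.188] [ 0.58  -0.028  0.196]
0.196 82 [ 0.51  -0.06   0.196] [ 0.576 -0.024  0.204]
```

View pics/c3.png

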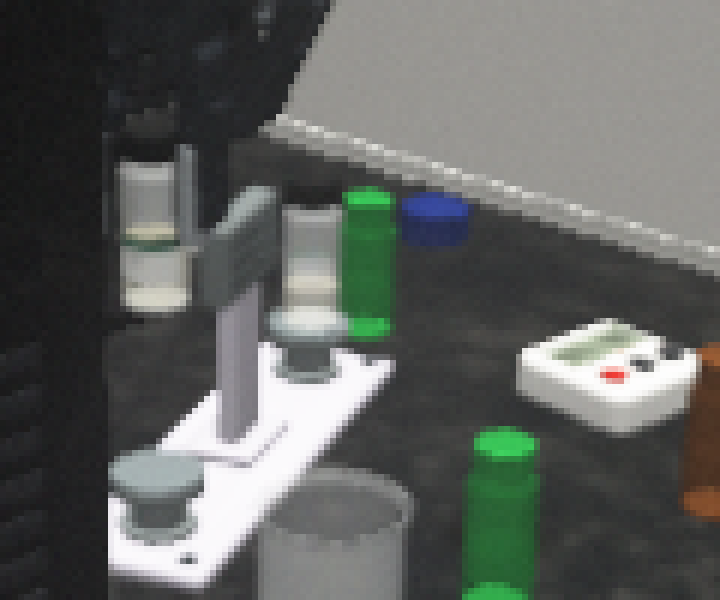

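The vial hangs upright in the jaws at crop (155,230), above the empty pedestal at (157,475). Measured against the pedestal in the same view, it needs about +4.5 mm in x and -4.5 mm in y.

```bash
python3 plan.py '[[0.564,-0.045,0.115],[0.564,-0.045,0.067]]' 1.63 0.02
```

```text
5 [[[-0.049,0.045,0.2,-0.007,-0.002,-0.002],[-0.048,0.044,0.202,0.0,0.0,0.0],[0.0,0.0,0.32,0.0,0.0,0.0],[0.0,0.0,0.32,0.0,0.0,0.0],[0.001,-0.001,0.32,0.0,0.0,0.0]]] [ 0.564 -0.045  0.067]
```

Call:
step_arm([
  [[-0.05, 0.045, 0.2, -0.007, -0.002, -0.002], [-0.05, 0.045, 0.2, 0, 0, 0], [0, 0, 0.25, 0, 0, 0], [0, 0, 0.25, 0, 0, 0], [0, 0, 0, 0, 0, 0], [0, 0, 0, 0, 0, 0]],
])

```text
time: 7.78
tool_pos: [0.5616, -0.0467, 0.0856]
ee_rot: [[-0.057, 0.998, -0.002], [0.998, 0.057, -0.0], [-0.0, -0.002, -1.0]]
wrist_force: [-0.0, -0.1, -0.6]
opening: 0.0261
```

```bash
python3 plan.py '[[0.564,-0.045,0.067]]' 1.63 0.02;python3 -c "
from h import *
print(robot.observe()['tool_pos'])"
```

```text
1 [[[0.03,0.05,0.371,-0.001,0.0,-0.002]]] [ 0.564 -0.045  0.067]
[ 0.56162814 -0.04665562  0.08555663]
```

Call:
step_arm([
  [[0.03, 0.05, 0.15, -0.001, 0, -0.002], [0, 0, 0.15, 0, 0, 0], [0, 0, 0.06, 0, 0, 0], [0, 0, 0, 0, 0, 0], [0, 0, 0, 0, 0, 0]],
])

```text
time: 8.4
tool_pos: [0.5651, -0.0448, 0.0671]
ee_rot: [[-0.06, 0.998, 0.001], [0.998, 0.06, -0.0], [-0.0, 0.001, -1.0]]
wrist_force: [0.7, 0.3, -0.1]
opening: 0.0263
```

```bash
python3 - <<'E'
from h import *
s=robot.observe(); print(s["tool_pos"],s["wrist_force"])
s=robot.camera("scene")
cv2.imwrite("pics/c4.png",cv2.resize(s["color"][150:240,225:315],None,fx=6,fy=6,interpolation=3)[...,::-1])
S=cloud(s); P=S[s["z_map"]>0]
g=(np.hypot(P[:,0]-.56,P[:,1]+.04)<.05)
for z in np.arange(.02,.1,.006):
    q=P[g&(P[:,2]>z)&(P[:,2]<z+.006)]
    if len(q): print(round(z,3),len(q),q.min(0).round(3),q.max(0).round(3))
E
```

```text
[ 0.56512935 -0.04484865  0.06713261] [ 0.69658059  0.29653646 -0.1109311 ]
0.02 10 [ 0.553 -0.042  0.021] [ 0.57  -0.031  0.024]
0.026 26 [ 0.544 -0.046  0.027] [ 0.574 -0.024  0.032]
0.032 79 [ 0.545 -0.058  0.032] [ 0.581 -0.024  0.036]
0.038 13 [ 0.552 -0.048  0.04 ] [ 0.574 -0.029  0.044]
0.044 31 [ 0.552 -0.05   0.044] [ 0.575 -0.03   0.05 ]
0.05 27 [ 0.553 -0.049  0.05 ] [ 0.575 -0.03   0.056]
0.056 25 [ 0.553 -0.048  0.056] [ 0.574 -0.028  0.062]
0.062 32 [ 0.547 -0.046  0.062] [ 0.58  -0.027  0.068]
0.068 34 [ 0.542 -0.041  0.068] [ 0.579 -0.03   0.074]
0.074 42 [ 0.539 -0.052  0.074] [ 0.58 -0.03  0.08]
0.08 47 [ 0.54  -0.054  0.08 ] [ 0.58  -0.03   0.086]
0.086 46 [ 0.54  -0.051  0.086] [ 0.58  -0.03   0.092]
0.092 47 [ 0.539 -0.052  0.092] [ 0.581 -0.031  0.098]
0.098 50 [ 0.539 -0.053  0.098] [ 0.582 -0.031  0.104]
```

View pics/c4.png

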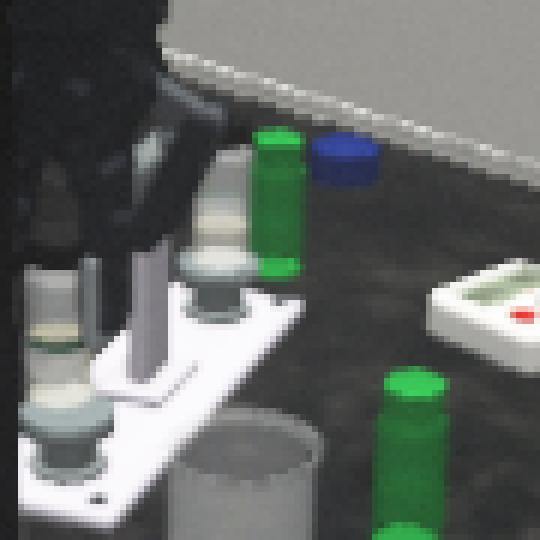

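The vial sits centred over the pedestal head at crop (62,400), within about 1 mm. I'll lower the last 3 mm.

Call:
step_arm([
  [[0, 0, 0.04, 0, 0, 0], [0, 0, 0, 0, 0, 0], [0, 0, 0.02, 0, 0, 0], [0, 0, 0, 0, 0, 0]],
])

```text
time: 8.95
tool_pos: [0.5655, -0.0449, 0.0644]
ee_rot: [[-0.06, 0.998, 0.002], [0.998, 0.06, -0.001], [-0.001, 0.002, -1.0]]
wrist_force: [0.1, 0.3, 0.3]
opening: 0.026
```

Call:
step_arm([
  [[0, 0, 0.015, 0, 0, 0], [0, 0, 0, 0, 0, 0]],
], fingers=0.28)

```text
time: 9.2
tool_pos: [0.5655, -0.045, 0.0636]
ee_rot: [[-0.06, 0.998, 0.002], [0.998, 0.06, -0.001], [-0.001, 0.002, -1.0]]
wrist_force: [0.6, 0.3, 0.3]
opening: 0.0263
```

Call:
step_arm([
  [[0, 0, 0, 0, 0, 0], [0, 0, 0, 0, 0, 0], [0, 0, 0, 0, 0, 0], [0, 0, 0, 0, 0, 0]],
], fingers=0.7)

```text
time: 9.7
tool_pos: [0.5657, -0.045, 0.0639]
ee_rot: [[-0.06, 0.998, 0.003], [0.998, 0.06, -0.001], [-0.001, 0.003, -1.0]]
wrist_force: [1.1, -1.2, 0.4]
opening: 0.0595
```

Call:
step_arm([
  [[0, 0, -0.2, 0, 0, 0], [0, 0, -0.4, 0, 0, 0], [0, 0, -0.8, 0, 0, 0], [0, 0, -0.8, 0, 0, 0], [0, 0, -0.3, 0, 0, 0], [0, 0, 0, 0, 0, 0]],
])

```text
time: 10.45
tool_pos: [0.5651, -0.0449, 0.1942]
ee_rot: [[-0.06, 0.998, 0.003], [0.998, 0.06, -0.001], [-0.001, 0.003, -1.0]]
wrist_force: [0.4, -0.1, -0.8]
opening: 0.0596
```

```bash
python3 - <<'E'
from h import *
s=robot.observe(); print(s["tool_pos"],s["wrist_force"])
s=robot.camera("scene")
cv2.imwrite("pics/c5.png",cv2.resize(s["color"][150:240,225:315],None,fx=6,fy=6,interpolation=3)[...,::-1])
S=cloud(s); P=S[s["z_map"]>0]
for c in((.56,-.04),(.57,-.2)):
  g=(np.hypot(P[:,0]-c[0],P[:,1]-c[1])<.035)
  for z in np.arange(.02,.11,.008):
    q=P[g&(P[:,2]>z)&(P[:,2]<z+.008)]
    if len(q): print(round(z,3),len(q),q.min(0).round(3),q.max(0).round(3))
g=P[(abs(P[:,0]-.567)<.04)&(abs(P[:,1]+.122)<.045)&(P[:,2]>.085)&(P[:,2]<.122)]
print("grip",g.min(0),g.max(0)); t=g[g[:,2]>.116]; print("top",t.mean(0),len(t))
E
python3 plan.py '[[0.567,-0.122,0.165]]' 1.63 0.03
```

```text
[ 0.5651237  -0.0448732   0.19419922] [ 0.39072828 -0.14895053 -0.77802138]
0.02 14 [ 0.546 -0.045  0.021] [ 0.571 -0.031  0.027]
0.028 82 [ 0.545 -0.06   0.029] [ 0.581 -0.024  0.036]
0.036 39 [ 0.546 -0.052  0.036] [ 0.576 -0.023  0.044]
0.044 31 [ 0.554 -0.045  0.045] [ 0.574 -0.029  0.052]
0.052 32 [ 0.552 -0.046  0.052] [ 0.574 -0.029  0.06 ]
0.06 38 [ 0.552 -0.045  0.06 ] [ 0.573 -0.028  0.068]
0.068 32 [ 0.553 -0.046  0.068] [ 0.573 -0.03   0.076]
0.076 36 [ 0.553 -0.045  0.076] [ 0.573 -0.029  0.084]
0.084 44 [ 0.553 -0.048  0.084] [ 0.576 -0.029  0.092]
0.092 32 [ 0.556 -0.05   0.093] [ 0.575 -0.031  0.1  ]
0.1 45 [ 0.555 -0.054  0.1  ] [ 0.577 -0.031  0.105]
0.02 14 [ 0.558 -0.201  0.02 ] [ 0.582 -0.187  0.028]
0.028 49 [ 0.557 -0.217  0.028] [ 0.593 -0.183  0.036]
0.036 34 [ 0.559 -0.208  0.036] [ 0.587 -0.184  0.044]
0.044 28 [ 0.56  -0.208  0.044] [ 0.582 -0.186  0.052]
0.052 25 [ 0.56  -0.205  0.052] [ 0.581 -0.188  0.06 ]
0.06 29 [ 0.56  -0.206  0.06 ] [ 0.58  -0.188  0.068]
0.068 29 [ 0.56  -0.206  0.068] [ 0.582 -0.187  0.076]
0.076 30 [ 0.56  -0.204  0.076] [ 0.582 -0.187  0.084]
0.084 28 [ 0.559 -0.208  0.084] [ 0.583 -0.189  0.091]
0.092 23 [ 0.562 -0.2    0.092] [ 0.581 -0.191  0.1  ]
0.1 30 [ 0.562 -0.213  0.1  ] [ 0.582 -0.189  0.104]
grip [ 0.5597369  -0.1497138   0.08541141] [ 0.57630244 -0.09350701  0.11830516]
top [ 0.56775496 -0.12030247  0.11699908] 30
3 [[[-0.515,-0.016,0.189,0.001,0.0,0.001],[-0.515,-0.014,0.189,0.0,0.0,0.0],[-0.514,-0.015,0.19,0.0,0.0,0.0]]] [ 0.567 -0.122  0.165]
```

View pics/c5.png

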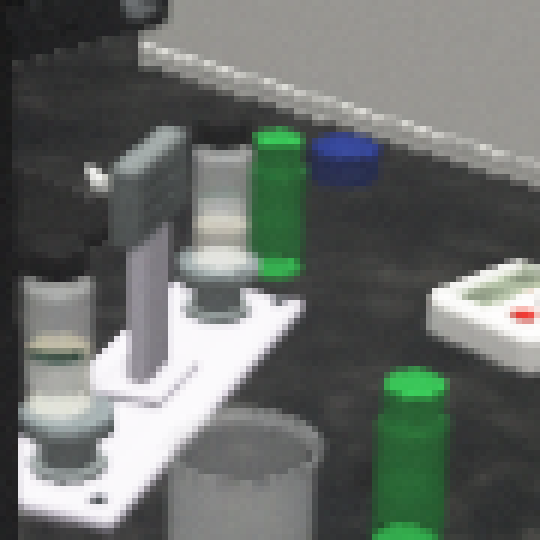

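Both vials stand upright on their pedestals, at crop (58,345) and (220,200), within 1 to 2 mm of centre. Next I'll move over the grip, crop (150,185).

Call:
step_arm([
  [[-0.4, 0, 0, 0.001, 0, 0], [-0.6, 0, 0.1, 0, 0, -0.003], [-0.56, -0.015, 0.2, 0, 0, 0], [0, 0, 0.2, 0, 0, 0], [0, 0, 0, 0, 0, 0], [0, 0, 0, 0, 0, 0]],
])

```text
time: 11.25
tool_pos: [0.5634, -0.1263, 0.1585]
ee_rot: [[-0.065, 0.998, -0.015], [0.998, 0.065, 0.003], [0.004, -0.015, -1.0]]
wrist_force: [-0.2, 0.4, 0.6]
opening: 0.0597
```

```bash
python3 plan.py '[[0.569,-0.1235,0.15],[0.569,-0.1235,0.081]]' 1.635 0.02;python3 -c "
from h import *
print(robot.observe()['tool_pos'])"
```

```text
5 [[[0.048,0.118,0.168,-0.009,-0.003,0.0],[0.0,0.0,0.345,0.0,0.0,0.0],[0.0,0.0,0.345,0.0,0.0,0.0],[0.001,0.0,0.345,0.0,0.0,0.0],[0.0,0.001,0.345,0.0,0.0,0.0]]] [ 0.569 -0.124  0.081]
[ 0.56338029 -0.12632351  0.15848928]
```

Call:
step_arm([
  [[0.05, 0.12, 0.1, -0.009, -0.003, 0], [0, 0, 0.1, 0, 0, 0], [0, 0, 0, 0, 0, 0], [0, 0, 0, 0, 0, 0]],
])

```text
time: 11.75
tool_pos: [0.57, -0.1215, 0.1485]
ee_rot: [[-0.068, 0.998, 0.002], [0.998, 0.068, -0.001], [-0.001, 0.002, -1.0]]
wrist_force: [0.1, -0.1, -0.7]
opening: 0.0597
```

```bash
python3 plan.py '[[0.569,-0.1235,0.081]]' 1.635 0.02;python3 -c "
from h import *
print(robot.observe()['tool_pos'])
s=robot.camera('scene')
cv2.imwrite('pics/c6.png',cv2.resize(s['color'][110:240,225:325],None,fx=4.5,fy=4.5,interpolation=3)[...,::-1])
"
```

```text
4 [[[-0.009,-0.006,0.338,0.001,0.001,0.002],[-0.01,-0.006,0.337,0.0,0.0,0.0],[-0.009,-0.006,0.338,0.0,0.0,0.0],[-0.01,-0.005,0.337,0.0,0.0,0.0]]] [ 0.569 -0.124  0.081]
[ 0.57000325 -0.12153463  0.14850936]
```

View pics/c6.png

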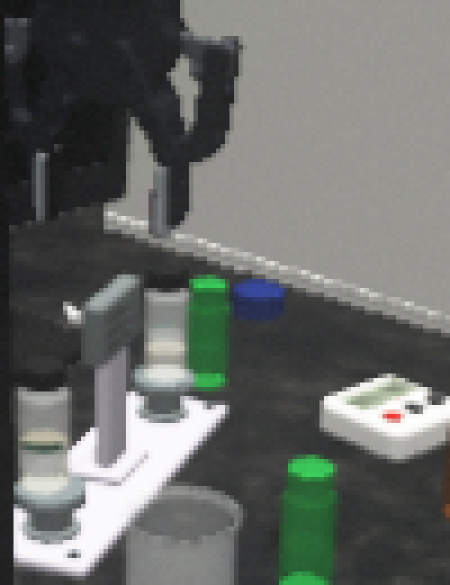

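The finger pads at columns 42 and 160 straddle the grip at (112,320). I'll descend.

Call:
step_arm([
  [[-0.04, -0.02, 0.34, 0.001, 0.001, 0.002], [0, 0, 0.34, 0, 0, 0], [0, 0, 0.34, 0, 0, 0], [0, 0, 0.28, 0, 0, 0], [0, 0, 0, 0, 0, 0], [0, 0, 0, 0, 0, 0]],
])

```text
time: 12.55
tool_pos: [0.5678, -0.1237, 0.0773]
ee_rot: [[-0.064, 0.998, -0.003], [0.998, 0.064, 0.001], [0.002, -0.003, -1.0]]
wrist_force: [-0.1, 0.5, 0.8]
opening: 0.0596
```

Call:
step_arm([
  [[0, 0.02, -0.08, -0.002, 0, 0], [0, 0, 0, 0, 0, 0], [0, 0, 0, 0, 0, 0]],
], fingers=0.3, grip_force=20)

```text
time: 12.92
tool_pos: [0.5704, -0.1241, 0.0835]
ee_rot: [[-0.064, 0.998, 0.004], [0.998, 0.064, 0.0], [0.0, 0.004, -1.0]]
wrist_force: [-0.1, -0.4, -0.1]
opening: 0.0258
```

Call:
step_arm([
  [[0, 0, 0, 0, 0, 0], [0, 0, 0, 0, 0, 0], [0, 0, 0, 0, 0, 0]],
], fingers=0.22)

```text
time: 13.3
tool_pos: [0.57, -0.1241, 0.0837]
ee_rot: [[-0.064, 0.998, 0.003], [0.998, 0.064, 0.0], [-0.0, 0.003, -1.0]]
wrist_force: [-0.7, 0.2, -1.0]
opening: 0.0187
```

Call:
step_arm([
  [[0, 0, 0, 0, 0, 0], [0, 0, 0, 0, 0, 0], [0, 0, 0, 0, 0, 0]],
], fingers=0.17)

```text
time: 13.68
tool_pos: [0.5684, -0.1242, 0.0833]
ee_rot: [[-0.064, 0.998, 0.0], [0.998, 0.064, -0.0], [-0.0, 0.0, -1.0]]
wrist_force: [-2.1, -1.1, 1.0]
opening: 0.0145
```

Call:
step_arm([
  [[0, 0, 0, 0, 0, 0], [0, 0, 0, 0, 0, 0], [0, 0, 0, 0, 0, 0]],
], fingers=0.1)

```text
time: 14.05
tool_pos: [0.5684, -0.1242, 0.0832]
ee_rot: [[-0.063, 0.998, -0.0], [0.998, 0.063, -0.0], [-0.0, -0.0, -1.0]]
wrist_force: [-1.8, -1.0, 0.3]
opening: 0.0137
```

Contact, and the tool self-centred. I'll firm the grip and check before lifting.

Call:
step_arm([
  [[0, 0, 0, 0, 0, 0], [0, 0, 0, 0, 0, 0], [0, 0, 0, 0, 0, 0], [0, 0, 0, 0, 0, 0]],
], fingers=0, grip_force=60)

```text
time: 14.55
tool_pos: [0.5685, -0.1242, 0.0833]
ee_rot: [[-0.063, 0.998, 0.0], [0.998, 0.063, -0.0], [-0.0, 0.0, -1.0]]
wrist_force: [-2.1, 0.4, 0.9]
opening: 0.0133
```

Call:
step_arm([
  [[0, 0, -0.04, 0, 0, 0], [0, 0, -0.06, 0, 0, 0], [0, 0, -0.06, 0, 0, 0], [0, 0, 0, 0, 0, 0]],
])

```text
time: 15.05
tool_pos: [0.5674, -0.1231, 0.0892]
ee_rot: [[-0.064, 0.998, -0.002], [0.998, 0.064, 0.002], [0.002, -0.002, -1.0]]
wrist_force: [-0.5, 0.2, -5.9]
opening: 0.0132
```

```bash
cat > chk.py <<'E'
from h import *
import sys
o=robot.observe(); z0=float(sys.argv[1]); print(o["tool_pos"].round(4),o["wrist_force"].round(1),o["opening"])
s=robot.camera("scene")
r0=int(sys.argv[3]); cv2.imwrite(sys.argv[2],cv2.resize(s["color"][r0:r0+110,225:325],None,fx=5,fy=5,interpolation=3)[...,::-1])
P=cloud(s)[s["z_map"]>0]
for c in((.563,-.043),(.572,-.2)):
  g=(np.hypot(P[:,0]-c[0],P[:,1]-c[1])<.035)
  for z in (.02,.026,.032,.044,.054,.064,.074,.084,.094):
    q=P[g&(P[:,2]>z+z0)&(P[:,2]<z+z0+.008)]
    if len(q): print(round(z,3),len(q),q.min(0).round(3),q.max(0).round(3))
E
python3 chk.py 0.006 pics/c7.png 130
```

```text
[ 0.5674 -0.1231  0.0892] [-0.5  0.2 -5.9] 0.01317601759302389
0.02 15 [ 0.546 -0.049  0.026] [ 0.574 -0.027  0.034]
0.026 44 [ 0.544 -0.052  0.033] [ 0.574 -0.023  0.04 ]
0.032 77 [ 0.544 -0.061  0.038] [ 0.578 -0.024  0.046]
0.044 35 [ 0.554 -0.044  0.05 ] [ 0.577 -0.027  0.058]
0.054 40 [ 0.553 -0.045  0.06 ] [ 0.578 -0.027  0.068]
0.064 41 [ 0.553 -0.045  0.07 ] [ 0.576 -0.028  0.078]
0.074 38 [ 0.553 -0.045  0.08 ] [ 0.576 -0.028  0.088]
0.084 44 [ 0.553 -0.047  0.091] [ 0.578 -0.028  0.097]
0.094 32 [ 0.555 -0.045  0.101] [ 0.573 -0.03   0.108]
0.02 11 [ 0.562 -0.196  0.026] [ 0.583 -0.184  0.034]
0.026 37 [ 0.556 -0.208  0.033] [ 0.591 -0.182  0.04 ]
0.032 49 [ 0.556 -0.215  0.039] [ 0.591 -0.182  0.046]
0.044 28 [ 0.559 -0.203  0.05 ] [ 0.58  -0.186  0.058]
0.054 27 [ 0.558 -0.201  0.061] [ 0.581 -0.186  0.068]
0.064 26 [ 0.559 -0.205  0.07 ] [ 0.577 -0.187  0.078]
0.074 26 [ 0.559 -0.203  0.08 ] [ 0.577 -0.187  0.088]
0.084 29 [ 0.56  -0.211  0.09 ] [ 0.58  -0.188  0.098]
0.094 19 [ 0.562 -0.207  0.1  ] [ 0.576 -0.189  0.107]
```

View pics/c7.png

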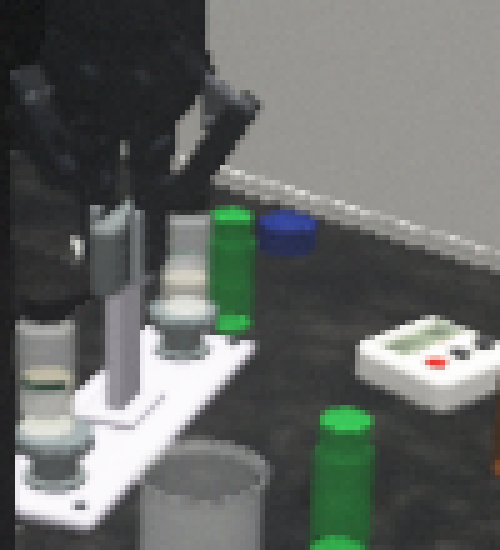

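The carrier is about 6 mm up, level, and both vials are upright at crop (48,370) and (185,265). I'll lift on gently.

Call:
step_arm([
  [[0, 0, -0.04, 0, 0, 0], [0, 0, -0.07, 0, 0, 0], [0, 0, -0.1, 0, 0, 0], [0, 0, -0.1, 0, 0, 0], [0, 0, -0.1, 0, 0, 0], [0, 0, -0.1, 0, 0, 0], [0, 0, -0.1, 0, 0, 0], [0, 0, -0.1, 0, 0, 0], [0, 0, -0.1, 0, 0, 0], [0, 0, -0.1, 0, 0, 0], [0, 0, -0.1, 0, 0, 0], [0, 0, -0.1, 0, 0, 0], [0, 0, -0.1, 0, 0, 0], [0, 0, -0.08, 0, 0, 0], [0, 0, -0.05, 0, 0, 0], [0, 0, -0.02, 0, 0, 0], [0, 0, 0, 0, 0, 0]],
])

```text
time: 17.23
tool_pos: [0.5674, -0.1232, 0.162]
ee_rot: [[-0.064, 0.998, -0.002], [0.998, 0.064, 0.002], [0.003, -0.002, -1.0]]
wrist_force: [-0.1, 0.2, -4.9]
opening: 0.0131
```

Call:
step_arm([
  [[0, 0, -0.04, 0, 0, 0], [0, 0, -0.07, 0, 0, 0], [0, 0, -0.1, 0, 0, 0], [0, 0, -0.1, 0, 0, 0], [0, 0, -0.07, 0, 0, 0], [0, 0, -0.04, 0, 0, 0], [0, 0, -0.01, 0, 0, 0], [0, 0, 0, 0, 0, 0], [0, 0, 0, 0, 0, 0], [0, 0, 0, 0, 0, 0], [0, 0, 0, 0, 0, 0], [0, 0, 0, 0, 0, 0], [0, 0, 0, 0, 0, 0]],
])

```text
time: 18.85
tool_pos: [0.5669, -0.1231, 0.1843]
ee_rot: [[-0.064, 0.998, -0.004], [0.998, 0.064, 0.003], [0.003, -0.003, -1.0]]
wrist_force: [-0.0, -0.4, -5.0]
opening: 0.0134
```

```bash
python3 chk.py 0.098 pics/c8.png 85; python3 -c "
from h import *
p=robot.camera('top');
for l in('beaker_center','timer_center'): print(l,[(r['xy'],r['confidence']) for r in robot.find_in(p,l)[:1]])"
```

```text
[ 0.5669 -0.1231  0.1843] [-0.  -0.4 -5. ] 0.013392066424376958
0.02 29 [ 0.551 -0.042  0.119] [ 0.568 -0.03   0.125]
0.026 23 [ 0.544 -0.041  0.124] [ 0.574 -0.023  0.132]
0.032 81 [ 0.543 -0.061  0.131] [ 0.578 -0.022  0.138]
0.044 42 [ 0.553 -0.045  0.142] [ 0.575 -0.028  0.15 ]
0.054 40 [ 0.552 -0.045  0.152] [ 0.574 -0.029  0.16 ]
0.064 42 [ 0.554 -0.046  0.162] [ 0.574 -0.026  0.17 ]
0.074 42 [ 0.553 -0.046  0.172] [ 0.574 -0.028  0.18 ]
0.084 47 [ 0.552 -0.05   0.182] [ 0.579 -0.028  0.19 ]
0.094 39 [ 0.554 -0.046  0.192] [ 0.575 -0.029  0.2  ]
0.02 22 [ 0.562 -0.2    0.118] [ 0.58  -0.19   0.126]
0.026 22 [ 0.555 -0.198  0.125] [ 0.586 -0.182  0.132]
0.032 58 [ 0.554 -0.21   0.13 ] [ 0.591 -0.181  0.138]
0.044 34 [ 0.559 -0.204  0.142] [ 0.583 -0.186  0.15 ]
0.054 33 [ 0.557 -0.2    0.153] [ 0.584 -0.186  0.16 ]
0.064 34 [ 0.559 -0.202  0.162] [ 0.584 -0.186  0.169]
0.074 31 [ 0.558 -0.204  0.172] [ 0.576 -0.186  0.18 ]
0.084 33 [ 0.558 -0.206  0.182] [ 0.576 -0.185  0.19 ]
0.094 29 [ 0.56  -0.207  0.192] [ 0.578 -0.189  0.2  ]
beaker_center [([300.1, 170.0], 0.58)]
timer_center [([317.0, 209.6], 0.73)]
```

View pics/c8.png

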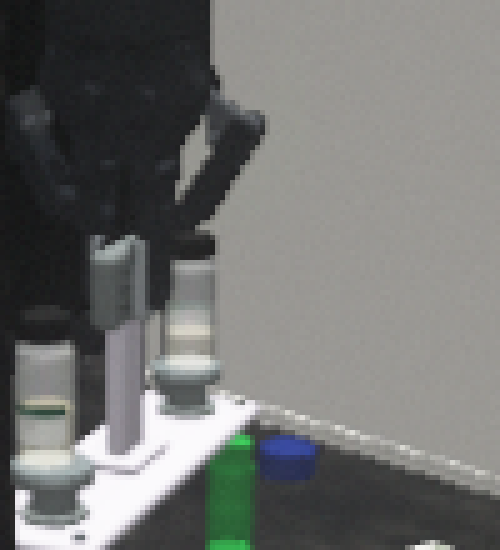

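The carrier is held level about 10 cm up. Both vials stand centred and upright at crop (45,400) and (190,300), clear of the fingers. I'm handing in.

```bash
python3 -c "
from h import *
print(robot.finish_job())"
```

```text
the job is handed in; nothing more can be done
None
```

I stood the loose clear vial on the empty pedestal and let go. I then took the carrier by its grip at 60 N, lifted it straight up about 10 cm and handed the job in at about 19 s of the 54 s allowed.

**Last checks:**
- **Carrier:** the two pedestal tops measured at the same height, so it was level, with the underside about 100 mm up. The wrist carried a steady 5 N.
- **Vials:** both were upright, within about 2 mm of their pedestal centres and clear of the fingers.
- **Timer:** the detector found it within about 2 px of where it was at the start.
- **Beaker:** this check failed. The detector's last beaker report, at (300,170), was probably the loaded vial. I did not measure the beaker again after the lift. It stood in place in the picture taken just after lift-off, and the carrier only went straight up from there.

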